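# Clamp the perforated strap in its drilling jig

## Task

Two like green drilling jigs stand on the bench, and one of them holds a perforated steel strap. Clamp that strap for drilling: push the red ball-ended toggle handle of its jig over its centre towards the strap, so that it snaps fully shut with the rubber foot down on the strap. Do not shift the strap, and leave the empty jig's clamp open.

Things in the scene. Friction and masses are not known exactly. Their poses are not given: they have to be found in the camera images.
- clamp_pin (a point): Centre of the hinge pin of the clamp on the loaded jig, 60 mm above the bench. Axes of the jig: x level from the pin to the strap (the way to push the handle, roughly away from the robot), y along pin and strap, z up. The jig is a fixed green plate 16 mm thick, from 55 mm behind the pin to 120 mm ahead, 240 mm in y. Grey ears at the pin: 44 mm over both in y, 36 mm in x, top 76 mm above the bench.
- clamp (a joint): Its lever, rad: 0 open, 0.6 upright, 1.2 shut. Handle at y = 0: bar 12 mm thick, then a 22 mm red grip and a heavy red 36 mm ball, centre 100 mm from the pin. Open it leans 0.6 rad back (ball centre 56 mm behind the pin, 142 mm above the bench), shut 0.6 rad towards the strap. Top-heavy: about 3 N level on the ball lifts it; past upright it snaps over by itself. Its foot arm swings down on the strap.
- strap_center (a point): Centre of the loose strap: bright steel bar 200 x 34 x 6 mm with four holes, lying flat on the loaded jig's plate (underside 16 mm above the bench) between two low dark rails, its long side along y of the jig, its middle about 65 mm ahead of the pin and within 8 mm of y = 0.
- empty_clamp (a joint): Lever angle in rad of the same kind of toggle clamp on the other jig, which is alike in everything but has no strap in it: 0 open (so it starts and must stay), 0.6 upright, 1.2 shut.

How it is judged:
At the end, for the whole second after the job is handed in: The loaded jig's clamp is snapped shut (lever above 1.1 rad), the strap's centre is within 12 mm of where it lay, and the empty jig's clamp is open (below 0.2 rad) (value of joint clamp above 1.1 rad and distance of strap_center from where it was at the start of the episode below 0.012 m and value of joint empty_clamp below 0.2 rad); the robot touches nothing.
It fails at once if the empty jig's clamp was pushed towards its centre (beyond 0.4 rad) (value of joint empty_clamp above 0.4 rad).
It also fails if it takes over 32 s, if anything falls off the work surface, if the arm or the gripper's body presses on something with over 40 N, if the wrist force passes 120 N, or if a joint passes its speed limit or range.

## Robot

A 7-joint arm with a two-finger parallel gripper is mounted at the origin on the work surface. World frame = base frame: x ahead of the robot, y to its left, z up, the work surface at z = 0. Lengths are in m, angles in rad, forces in N, time in s.
With the tool pointing down it reaches from about 0.4 to 0.85 m from the base axis. Payload 4.5 kg.
Tool frame: the origin (TCP) lies at the very end of the fingers, on their centre line; the grasp point (between the pads) lies env.hold_point_z behind it (env.hold_point_z is the distance from the TCP to the grasp point, in m); z points along the fingers, y is the direction in which the jaws open and shut (so a half turn about z gives the same grasp; the last joint's range is limited). The gripper opens to 85 mm and grips with 20 to 120 N. Pads are 22 mm wide; open, the fingers measure 114 mm over their backs; the gripper's body (76 mm by 85 mm) begins 54 mm behind the grasp point. The pads swing forward as they close: fully open they stand 13 mm farther back than shut.
Start: joints at [-1.145, 0.689, -0.195, 1.565, 0.157, 0.902, -0.215], TCP at [0.239, 0.578, 0.231] pointing down, gripper open.
Joint ranges: [-3.01, 3.01], [-0.46, 2.08], [-1.47, 1.51], [0.13, 2.56], [-1, 4.14], [0.04, 2.09], [-2.66, 2.66]. Speed limits (rad/s): [2.57, 2.57, 3.14, 3.14, 3.14, 3.14, 3.14].

## Interface

Orientations are given as a unit quaternion [w, x, y, z].
In Python, from station import env, read_camera, calibration, order gives the robot as it stands.
- The arm moves only by the shell command python3 -m jog 'ROWS' [FORCE]. ROWS is text: rows parted by semicolons, each of 7 numbers parted by spaces: the shift along the tool's x, y, z in mm, then the turn, a rotation vector about the tool's x, y, z in rad, then the opening, from 0 (shut) to 1 (fully open). In form: x y z wx wy wz fingers; .... A call has 1 to 12 rows; each row is the pose to reach, as a shift and turn from the pose commanded when the call began, along the tool's axes at that moment; what a row does not reach only later rows make up. A row lasts 1/8 s, in which the tool goes at most 62.5 mm and 10.7 degrees, less where a joint would pass 70% of its speed; a pose out of reach is approached as far as the arm can. A call with a gripper value outside its range is refused whole. The fingers move at their own pace and stop on an object; FORCE is the grip in N (left out, the last holds). Time passes only in rows, so rows that repeat a pose let the fingers close. It gives the time, the measured TCP pose, the force and the opening at its end, in the units of the state.
- env.read_state(): the state, without advancing time (a new reading comes with each control period).
- read_camera(name): name is "scene" or "top" or "wrist"; returns (picture, depth): 480x640x3 uint8, red, green, blue; 480x640 float32, m along the optical axis (not along the pixel's ray), 0 where there is no reading.
- calibration(name): a dict with "K" (3x3 intrinsics, pixels), "position" and "attitude" of the camera in the world. Camera axes: x right, y down, z forward; pixel columns grow to the right and rows downward; lengths in m; the calibration is good to about 2 mm. A picture is of the moment at which its call begins: read the wrist's pose just before it. calibration takes no time and is no camera call; for the wrist camera it gives the pose at the moment of the call.
- order.close_job(): hands the job in, once; it reports no verdict.
The state is a dict: "time_s": time; "q": joint angles; "joint_velocities": joint speeds; "joint_efforts": joint torques, N m; "tcp_pos": TCP position; "eef_rot": TCP orientation; "wrist_force": force on the tool from outside, world axes, zero at the start; "ft_torque": the same for the moment, N m; "width": finger opening in m.
Only numpy, scipy, OpenCV 4.12 (cv2) and the standard library are available. Lean on these libraries where they do the work, as an engineer would, in place of code of your own. Each camera call takes 0.05 s, during which the arm holds its last target.

## Working session

There is one attempt and no reset: what is moved stays moved. The work goes in short steps, Python scripts to look and compute and a shell command to move; the robot and the scene stay as the last step left them, time stands still between calls to the robot, and variables do not carry over. Pictures are saved under pics/ and viewed, and the job is handed in when it is done.

```bash
mkdir -p pics; python3 - <<'E'
from station import env, read_camera, calibration
import cv2,numpy as np
s=env.read_state();print(s['time_s'],s['tcp_pos'],s['eef_rot'],s['width'],env.hold_point_z)
for n in ("scene","top"):
    im,d=read_camera(n);cv2.imwrite(f'pics/{n}0.png',im[:,:,::-1]);np.savez(f'{n}0.npz',im=im,d=d,**{k:np.array(v) for k,v in calibration(n).items()})
    print(n,calibration(n))
E
```

```text
0.0 [0.23844672 0.576981   0.2304547 ] [-1.04434706e-04  1.94596213e-01  9.80882958e-01 -9.62197668e-04] 0.08533226613071149 0.0187
scene {'K': array([[615.75963842,   0.        , 322.8624101 ],
       [  0.        , 615.75963842, 236.2519048 ],
       [  0.        ,   0.        ,   1.        ]]), 'position': array([1.24617216, 0.68246389, 0.6939681 ]), 'attitude': array([-0.18523255,  0.31818851,  0.81961571, -0.43894767])}
top {'K': array([[454.51445713,   0.        , 319.4594901 ],
       [  0.        , 454.51445713, 244.33300974],
       [  0.        ,   0.        ,   1.        ]]), 'position': array([0.50472584, 0.01535651, 0.71802785]), 'attitude': array([-0.03740728,  0.71408248, -0.69470501,  0.07792219])}
```

View pics/scene0.png

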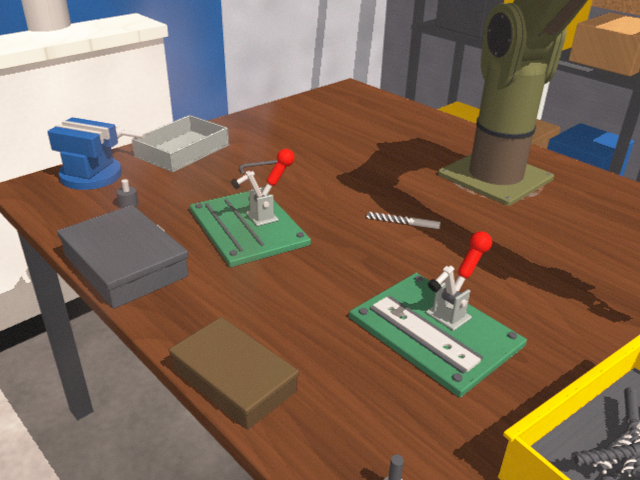

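View pics/top0.png

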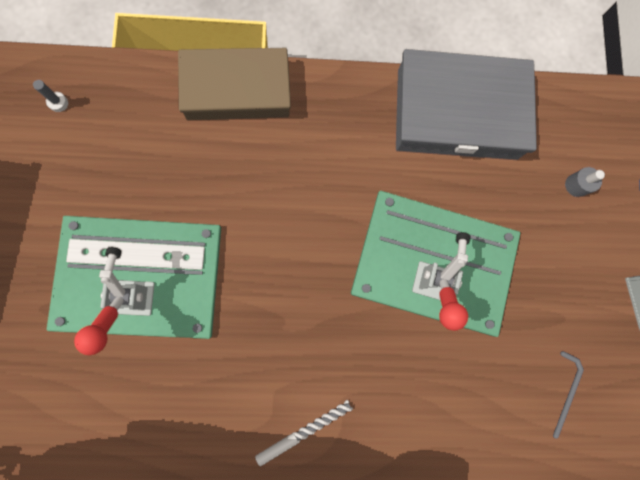

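The scene view shows the loaded jig at the front right, with its ball at (481,243). In the top view it is on the left, ball at (91,340) and strap at about (135,254). The empty jig is in the other half of each picture. Next I'll measure these.

```bash
cat > h.py <<'E'
import numpy as np,cv2
from scipy.spatial.transform import Rotation as R
def load(n):
    z=np.load(n); return z
def ray(c,uv):
    uv=np.atleast_2d(uv).astype(float)
    q=c['attitude'];Rm=R.from_quat([q[1],q[2],q[3],q[0]]).as_matrix()
    d=np.c_[uv,np.ones(len(uv))]@np.linalg.inv(c['K']).T
    return c['position'],d@Rm.T
def onplane(c,uv,z):
    o,d=ray(c,uv); return o+d*((z-o[2])/d[:,2])[:,None]
def cen(m):
    n,l,s,c=cv2.connectedComponentsWithStats(m.astype(np.uint8)); 
    return [(c[i].round(1),s[i]) for i in range(1,n) if s[i][4]>60]
E
python3 - <<'E'
from h import *
T=load('top0.npz');S=load('scene0.npz')
def tri(a,b):
    o1,d1=ray(T,a);o2,d2=ray(S,b);d1=d1[0];d2=d2[0]
    t=np.linalg.lstsq(np.c_[d1,-d2],o2-o1,rcond=None)[0]
    p,q=o1+t[0]*d1,o2+t[1]*d2
    return (p+q)/2,np.linalg.norm(p-q)
balls={}
for n,c in(('top',T),('scene',S)):
    im=c['im'].astype(int);red=(im[...,0]>150)&(im[...,1]<70)&(im[...,2]<70)
    er=cv2.morphologyEx(red.astype(np.uint8),cv2.MORPH_OPEN,cv2.getStructuringElement(cv2.MORPH_ELLIPSE,(19,19) if n=='top' else (15,15)))
    balls[n]=[x[0] for x in cen(er)];print(n,cen(er))
for a in balls['top']:
    for b in balls['scene']: print(a,b,*tri(a,b))
im=T['im'].astype(int)
g=((im[...,1]>im[...,0]+25)&(im[...,1]>im[...,2]+10)).astype(np.uint8)
g=cv2.morphologyEx(g,cv2.MORPH_CLOSE,np.ones((25,25)))
cs=[c for c in cv2.findContours(g,cv2.RETR_EXTERNAL,cv2.CHAIN_APPROX_NONE)[0] if cv2.contourArea(c)>5000]
for c in cs:
    w=onplane(T,c[:,0],.016)[:,:2].astype(np.float32)
    r=cv2.minAreaRect(w);print('plate',r,cv2.boxPoints(r).round(4).tolist())
st=(im.min(-1)>170).astype(np.uint8);st[:200]=0;st=cv2.morphologyEx(st,cv2.MORPH_CLOSE,np.ones((9,9)))
for c in cv2.findContours(st,cv2.RETR_EXTERNAL,cv2.CHAIN_APPROX_NONE)[0]:
    if cv2.contourArea(c)>1000: print('strap',cv2.minAreaRect(c),cv2.minAreaRect(onplane(T,c[:,0],.022)[:,:2].astype(np.float32)))
E
```

```text
top []
scene [(array([285.5, 156.5]), array([278, 149,  16,  16, 200], dtype=int32)), (array([481.4, 241.3]), array([472, 231,  20,  22, 342], dtype=int32))]
plate ((0.5633820295333862, 0.2537277340888977), (0.23902198672294617, 0.1728016585111618), 88.45321655273438) [[0.47380000352859497, 0.13660000264644623], [0.6464999914169312, 0.13189999759197235], [0.652999997138977, 0.3709000051021576], [0.48019999265670776, 0.37549999356269836]]
plate ((0.5986915826797485, -0.21066714823246002), (0.23893211781978607, 0.17356492578983307), 75.24617004394531) [[0.48429998755455017, -0.30410000681877136], [0.6521999835968018, -0.3483000099658966], [0.7129999995231628, -0.11720000207424164], [0.545199990272522, -0.0729999989271164]]
strap ((442.4854431152344, 272.49560546875), (40.70530700683594, 69.46121978759766), 61.78263854980469) ((0.5824185013771057, -0.21779382228851318), (0.06252176314592361, 0.11348491907119751), 29.20771026611328)
strap ((133.10614013671875, 278.15997314453125), (136.42697143554688, 72.03406524658203), 3.301865816116333) ((0.5603641867637634, 0.25628969073295593), (0.20127220451831818, 0.10775429755449295), 88.46019744873047)
```

```bash
python3 - <<'E'
from h import *
T=load('top0.npz');S=load('scene0.npz')
for n,c,roi in(('top',T,(60,320,130,365)),('scene',S,(465,228,500,262))):
    im=c['im'].astype(int);red=((im[...,0]>110)&(im[...,1]<.45*im[...,0])&(im[...,2]<.35*im[...,0])&(im[...,1]<80)).astype(np.uint8)
    k=cv2.getStructuringElement(cv2.MORPH_ELLIPSE,(21,21) if n=='top' else (17,17))
    er=cv2.morphologyEx(red,cv2.MORPH_OPEN,k);cc=cen(er);print(n,cc)
    for x in cc: print(onplane(c,x[0],.142))
a=np.radians(-1.55);x=np.array([np.cos(a),np.sin(a)])
C=np.array([.5634,.2537]);pin=C-.0325*x;print('pin',pin,'ball pred',pin-.056*x,'strap',pin+.065*x)
def proj(c,p):
    q=c['attitude'];Rm=R.from_quat([q[1],q[2],q[3],q[0]]);v=c['K']@Rm.inv().apply(p-c['position']);return v[:2]/v[2]
for c in(T,S): print(proj(c,np.r_[pin-.056*x,.142]),proj(c,np.r_[pin,.06]))
im=T['im'].astype(int);st=(im.min(-1)>160).astype(np.uint8);st[:236]=0;st[272:]=0;st[:,230:]=0
ys,xs=np.nonzero(st);print(xs.min(),xs.max(),ys.min(),ys.max())
r=cv2.minAreaRect(onplane(T,np.c_[xs,ys],.022)[:,:2].astype(np.float32));print('strap',r)
E
```

```text
top []
scene [(array([285.4, 156.6]), array([277, 148,  18,  18, 242], dtype=int32)), (array([480.5, 241.8]), array([470, 231,  22,  23, 393], dtype=int32))]
[[ 0.51085732 -0.19303038  0.142     ]]
[[0.47336784 0.25611085 0.142     ]]
pin [0.53091189 0.2545791 ] ball pred [0.47493238 0.25609386] strap [0.59588811 0.2528209 ]
[ 91.85966418 339.33649744] [122.41490608 296.17188951]
[479.9370515  242.14392658] [451.48271907 295.24618219]
66 203 239 271
strap ((0.5909963250160217, 0.25543081760406494), (0.20175695419311523, 0.04664292186498642), 88.4605712890625)
```

The two views agree: the pin is at (0.531, 0.2546), the jig x axis is turned −1.55°, and the ball is at (0.475, 0.256, 0.142). The plate measures 239×173 mm, which matches. I'll close the fingers and go to behind the ball, still high.

```bash
python3 -m jog '-40 -30 0 0 0 -0.05 0; -80 -60 0 0 0 -0.1 0; -120 -91 0 0 0 -0.15 0; -160 -121 0 0 0 -0.2 0; -200 -152 0 0 0 -0.26 0; -240 -182 0 0 0 -0.32 0; -275 -209 0 0 0 -0.365 0; -295 -224 0 0 0 -0.365 0; -295 -224 0 0 0 -0.365 0; -295 -224 0 0 0 -0.365 0'
python3 - <<'E'
from h import *
from station import env
s=env.read_state();q=s['eef_rot'];Rm=R.from_quat([q[1],q[2],q[3],q[0]]).as_matrix();print(s['tcp_pos'],Rm.round(3),s['width'],s['q'])
a=np.radians(-1.55);x=np.array([np.cos(a),np.sin(a),0]);y=np.array([-x[1],x[0],0]);pin=np.array([.5309,.2546,0])
d=s['tcp_pos']-pin;print('jig',d@x,d@y,d[2]);print('tool comps of jig x,y',x@Rm,y@Rm)
E
```

```text
time_s: 1.35
tcp_pos: [0.4251, 0.2592, 0.2313]
eef_rot: [-0.0, 0.013, 1.0, 0.001]
wrist_force: [0.1, 1.2, 0.5]
width: -0.0001
[0.425083   0.25921335 0.23126888] [[-1.     0.025 -0.   ]
 [ 0.025  1.     0.001]
 [ 0.001  0.001 -1.   ]] -0.00012403230780245875 [-0.4128228   0.53877159 -0.35151478  1.93667953  0.27216598  0.7116395
  0.61936998]
jig -0.10590306753394677 0.0017493823484608377 0.2312688849105306
tool comps of jig x,y [-9.99998519e-01 -1.64633876e-03 -5.02239115e-04] [-0.00164687  0.99999808  0.00106478]
```

```bash
python3 -m jog '0 -2 35 0 0 0 0; 0 -2 70 0 0 0 0; 0 -2 98 0 0 0 0; 0 -2 98 0 0 0 0; 0 -2 98 0 0 0 0'
python3 - <<'E'
from station import *
import cv2
im,d=read_camera('scene');cv2.imwrite('pics/s1.png',im[:,:,::-1])
E
```

```text
time_s: 1.98
tcp_pos: [0.4257, 0.2574, 0.1341]
eef_rot: [0.0, 0.013, 1.0, 0.001]
wrist_force: [0.5, 0.3, 0.0]
width: 0.0
```

View pics/s1.png

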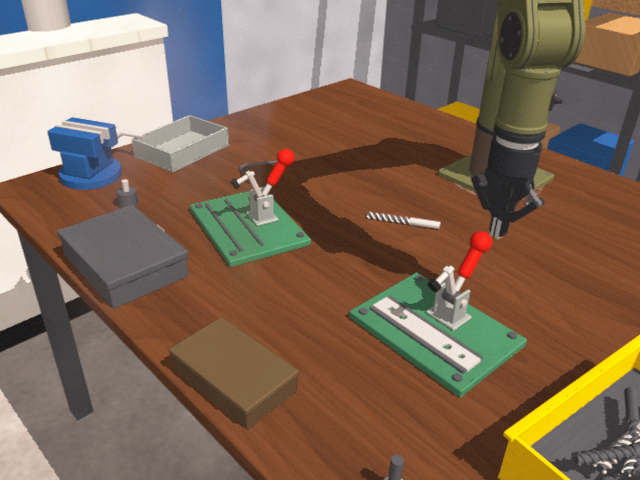

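The shut fingertips are at about (497,235), just behind the loaded jig's ball at (481,243). I'll push now.

```bash
python3 -m jog '-15 0 0 0 0 0 0; -25 0 0 0 0 0 0; -35 0 0 0 0 0 0; -45 0 0 0 0 0 0; -55 0 0 0 0 0 0; -65 0 0 0 0 0 0'
python3 - <<'E'
from station import *
import cv2
im,d=read_camera('scene');cv2.imwrite('pics/s2.png',im[200:420,280:600,::-1])
E
```

```text
time_s: 2.78
tcp_pos: [0.492, 0.254, 0.1333]
eef_rot: [0.0, 0.014, 1.0, 0.0]
wrist_force: [-1.5, -0.1, 0.3]
width: 0.0005
```

View pics/s2.png

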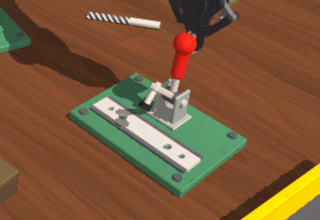

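The lever is almost upright, with a small contact force of 1.5 N, and the ball is centred on the fingers. I'll push past centre, then back off and rise.

```bash
python3 -m jog '-8 0 0 0 0 0 0; -16 0 0 0 0 0 0; -24 0 0 0 0 0 0; -30 0 0 0 0 0 0; -30 0 0 0 0 0 0; -30 0 0 0 0 0 0; -30 0 0 0 0 0 0'
python3 - <<'E'
from station import *
import cv2
im,d=read_camera('scene');cv2.imwrite('pics/s3.png',im[200:420,280:600,::-1])
E
```

```text
time_s: 3.7
tcp_pos: [0.5203, 0.2535, 0.1333]
eef_rot: [-0.0, 0.013, 1.0, -0.0]
wrist_force: [1.0, -0.2, -0.0]
width: 0.0
```

View pics/s3.png

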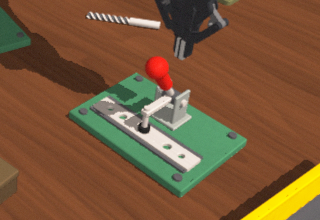

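The lever has snapped over with its foot on the strap, and the fingers are clear. I'll retreat and check.

```bash
python3 -m jog '40 0 0 0 0 0 0; 90 0 0 0 0 0 0; 110 0 -40 0 0 0 0; 120 0 -90 0 0 0 0; 120 60 -90 0 0 0 0; 120 120 -90 0 0 0 0; 120 180 -90 0 0 0 0; 120 220 -90 0 0 0 0; 120 220 -90 0 0 0 0; 120 220 -90 0 0 0 0'
python3 - <<'E'
from h import *
from station import *
for n in("scene","top"):
    im,d=read_camera(n);cv2.imwrite(f'pics/{n}4.png',im[:,:,::-1]);c=dict(calibration(n))
    np.savez(f'{n}4.npz',im=im,d=d,**c)
T=load('top4.npz');S=load('scene4.npz')
im=S['im'].astype(int);red=((im[...,0]>110)&(im[...,1]<.45*im[...,0])&(im[...,2]<.35*im[...,0])&(im[...,1]<80)).astype(np.uint8)
er=cv2.morphologyEx(red,cv2.MORPH_OPEN,cv2.getStructuringElement(cv2.MORPH_ELLIPSE,(17,17)))
pin=np.array([.5309,.2546,0])
for x in cen(er): print(x,onplane(S,x[0],.1425)-pin)
for f in('top0.npz','top4.npz'):
    t=load(f);im=t['im'].astype(int);st=(im.min(-1)>160).astype(np.uint8);st[:236]=0;st[272:]=0;st[:,230:]=0
    ys,xs=np.nonzero(st);print(xs.min(),xs.max(),ys.min(),ys.max())
E
```

```text
time_s: 5.0
tcp_pos: [0.4066, 0.4754, 0.2229]
eef_rot: [-0.0, 0.014, 1.0, -0.001]
wrist_force: [0.1, -0.1, -0.1]
width: 0.0001
(array([285.4, 156.6]), array([277, 148,  18,  18, 242], dtype=int32)) [[-0.01937659 -0.44683732  0.1425    ]]
(array([436.8, 267.8]), array([425, 256,  24,  25, 457], dtype=int32)) [[ 0.05527301 -0.00047074  0.1425    ]]
66 203 239 271
66 203 239 271
```

View pics/scene4.png

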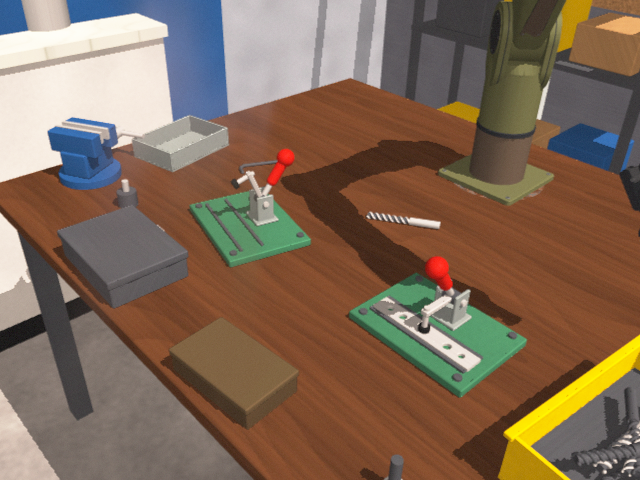

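View pics/top4.png

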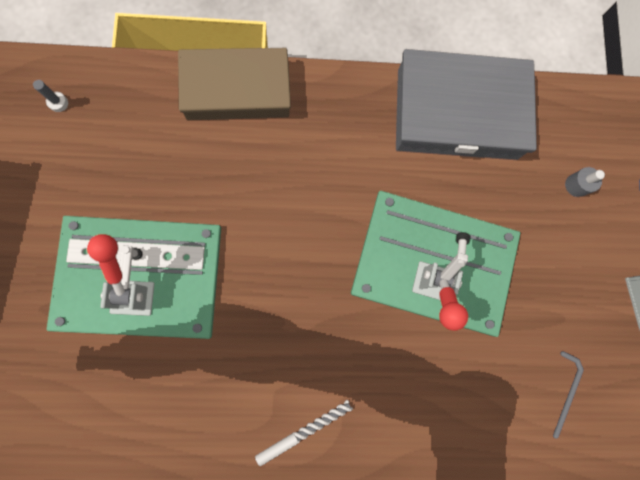

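The shut ball is 55 mm ahead of the pin, where about 56 mm is expected. The strap's outline in the top view is unchanged. The empty jig's ball is still at (285,157) in the scene view, and the arm is clear.

```bash
python3 -c "
from station import order
order.close_job()"
```

```text
the job is handed in; nothing more can be done
```

The strap is clamped: I pushed the loaded jig's red handle over centre with the closed fingers, and it snapped shut with the foot down on the strap. The arm then backed clear and I handed the job in at about 5 s of the 32 s allowed; no verdict is reported.

- **Clamp shut:** the ball ended 55 mm ahead of the pin, where about 56 mm means fully shut.
- **Strap not shifted:** its outline in the top view has the same pixel bounds before and after.
- **Empty jig still open:** its ball is at the same pixel as at the start.
- **Forces:** the wrist force was near zero at the end, and 1.5 N was the highest I read at the end of any move.

One measurement failed: my colour mask never isolated the ball in the top view. I got its position from the scene view and the plate geometry instead. These agreed to about 2 mm, and the predicted top-view pixel matched where I saw the ball.

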